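# Shut the sink's water at the studio valve box

## Robot

A 6-joint arm with a two-finger parallel gripper is mounted at the origin on the work surface. World frame = base frame: x ahead of the robot, y to its left, z up, the work surface at z = 0. Lengths are in m, angles in degrees, forces in N, time in s.
With the tool pointing down it reaches from about 0.3 to 0.75 m from the base axis. Payload 8.5 kg.
Tool frame: the origin (TCP) lies at the very end of the fingers, on their centre line; the grasp point (between the pads) lies 19 mm behind it; x points along the fingers, y is the direction in which the jaws open and shut, and the axes are right-handed (so a half turn about x gives the same grasp; the last joint's range is limited). The gripper opens to 85 mm and grips with 20 to 120 N. Pads are 22 mm wide; open, the fingers measure 114 mm over their backs; the gripper's body (76 mm by 85 mm) begins 54 mm behind the grasp point. The pads swing forward as they close: fully open they stand 13 mm farther back than shut.
Start: joints at [56.878, 21.807, 74.336, -0, 83.858, -12.336], TCP at [0.195, 0.514, 0.231] pointing down, gripper open.
Joint ranges: [-178.18, 178.18], [-50.72, 133.34], [12.68, 142.11], [-81.47, 261.47], [9.98, 163.14], [-165.26, 165.26]. Speed limits (degrees/s): [136.94, 136.94, 180, 180, 180, 180].

## Interface

Orientations are given as a 3x3 rotation matrix whose columns are the frame's x, y, z axes.
In Python, from rig import env, eyes, close_job gives the robot as it stands.
- The arm moves only by the shell command python3 -m pendant 'ROWS' [OPENING] [FORCE]. ROWS is a JSON object of lists of equal length, an entry for each row: "travel": the shift along the world's x, y, z in mm, a list of three; "delta_rot": the turn, a rotation vector about the world's x, y, z in rad, a list of three. In form: {"travel": [[x, y, z], ...], "delta_rot": [[wx, wy, wz], ...]}. A call has 1 to 20 rows; each row shifts and turns the commanded pose from where the row before left it; what a row does not reach is not made up. A row lasts 1/12 s, in which the tool goes at most 41.7 mm and 7.16 degrees, less where a joint would pass 70% of its speed; a pose out of reach is approached as far as the arm can. A call with a gripper value outside its range is refused whole. OPENING is the finger opening in mm, from 0 to 85.4, set as the call begins (- or left out, the last holds). The fingers move at their own pace and stop on an object; FORCE is the grip in N (left out, the last holds). Time passes only in rows, so rows that do not move let the fingers close. It gives the time, the measured TCP pose, the force and the opening at its end, in the units of the state.
- env.observe(): the state, without advancing time (a new reading comes with each control period).
- eyes.get_image(name): name is "scene" or "top"; returns the picture (384x512x3 uint8, red, green, blue); there is no depth.
- eyes.camera_model(name): a dict with "vfov" (degrees; the focal length in pixels is half the picture's height over the tangent of half this angle, whatever the lens; pixels are square), "cx", "cy" (the principal point, pixels), "pose" (4x4, takes a point from camera to world coordinates). Camera axes: x right, y up, looking along -z (the intrinsics and any distortion apply to the point x, -y, -z); pixel columns grow to the right and rows downward; lengths in m; the calibration is good to about 2 mm. A picture is of the moment at which its call begins. camera_model takes no time and is no camera call.
- close_job(): hands the job in, once; it reports no verdict.
The state is a dict: "time_s": time; "q": joint angles; "qvel": joint speeds; "joint_efforts": joint torques, N m; "position": TCP position; "tool_rot": TCP orientation; "ft_force": force on the tool from outside, world axes, zero at the start; "wrist_torque": the same for the moment, N m; "grip_width": finger opening in m.
Only numpy, scipy, OpenCV 4.12 (cv2) and the standard library are available. Lean on these libraries where they do the work, as an engineer would, in place of code of your own. Each camera call takes 0.05 s, during which the arm holds its last target. There are 200 camera calls.

## Task

On the pottery bench, slide the wooden cover of the valve box all the way back, away from the robot, by pushing its cleat, then push the marked valve handle, the one that ends in a round disc, clockwise until it is fully shut. It is all done by pushing with the fingertips: do not lift the cover, and leave the plain handle as it is and the things on the bench where they stand.

Things in the scene. Friction and masses are not known exactly. Their poses are not given: they have to be found in the camera images.
- box: Fixed open grey plastic box. Origin under its centre; x away from the robot (yaw -0.35 to 0.35 rad), y left, z up. Inside: x -87 to 87, y -170 to 170 mm; wall tops 80 mm above the bench. Guides at y = +-180 to 188, x = -107 to 277, 91 mm high, with rails that carry the cover on behind the box; cover stops at x = -98 and 267. Valve pivots at x = 30, y = -95 and 65; which is marked varies.
- cover: Loose flat wooden cover, 190 (x) by 354 (y) by 7 mm, about 0.4 kg, on the box's wall tops; origin at the centre of its underside, 80 mm above the bench; axes as the box's. Slides along the box's x between the guides with 1 to 6 N: its x in the box's frame is 0 to 20 mm at the start (hiding both handles) and 172 mm at the far stop.
- cleat (a point): Centre of the upright wooden cleat fixed across the cover near its edge on the robot's side: 12 mm thick (x), 110 mm long (y), 28 mm tall, from the cover's top (87 mm above the bench) to 115 mm above it. The cleat is 45 mm nearer the robot than the cover's centre.
- marked_handle (a joint): Angle of the marked valve handle: 0 = open (handle points to the box's -x, towards the robot, along the pipe), 1.571 = fully shut at its stop (handle points to the box's +y, across the pipe); it turns clockwise seen from above about a vertical pivot, stays where it is left, needs about 0.15 N m. Starts at 0 to 0.35.
- marked_pivot (a point): On the vertical pivot axis of the marked handle, at its mid-height, 57 mm above the bench. Below it a brass valve body 32 mm across, 40 mm high, on a copper pipe along the box's x: pipe top 30 mm above the bench, brass sleeves on it within 26 mm of the pivot, top 35 mm. The plain valve is built alike.
- marked_tip (a point): Centre of the round disc (36 mm diameter, 14 mm thick, faces up) at the end of the marked steel handle, 75 mm from the pivot. The bar between is 16 mm wide and 14 mm tall, from 50 to 64 mm above the bench, with free space under it down to the pipe; the boss round the pivot is 24 mm across.
- plain_handle (a joint): Angle of the other valve's handle, measured the same way; to be left alone. Starts at 0 to 0.35.
- plain_pivot (a point): On the vertical pivot axis of the plain handle, at its mid-height, 57 mm above the bench.
- plain_tip (a point): Point in the plain handle 75 mm from its pivot: a straight steel bar 16 mm wide, 14 mm tall, 92 mm long from the pivot with a square end and no disc.
- tub: Open red plastic tub, 120 x 100 x 65 mm high, loose on the bench to the left of the box; origin under its centre. Leave it alone.
- mug: Terracotta mug, 76 mm across, 85 mm high, loose on the bench to the left of the box; origin under its centre. Leave it alone.
- jar: Glass jar with a white lid, 70 mm across, 90 mm high, loose on the bench to the right of the box; origin under its centre. Leave it alone.
- paddle: Wooden spatula lying on the bench to the right of the box. Leave it alone.

How it is judged:
By the outcome, as a careful person would: the job done as asked, in the order asked, and still so for the second after the job is handed in, with the robot touching nothing.
It also fails if it takes over 50 s, if anything falls off the work surface, if the arm or the gripper's body presses on something with over 40 N, if the wrist force passes 120 N, or if a joint passes its speed limit or range.

## Working session

There is one attempt and no reset: what is moved stays moved. The work goes in short steps, Python scripts to look and compute and a shell command to move; the robot and the scene stay as the last step left them, time stands still between calls to the robot, and variables do not carry over. Pictures are saved under pics/ and viewed, about 8 in all and at most 12, crops included, and the job is handed in when it is done.

```bash
mkdir -p pics; ls; cat > h.py <<'E'
import numpy as np, cv2
from rig import env, eyes, close_job
def snap(n,f,crop=None,k=1):
    im=eyes.get_image(n)[:,:,::-1].copy()
    cv2.imwrite('pics/raw_'+f,im)
    if crop: x,y,w,h=crop; im=im[y:y+h,x:x+w]
    cv2.imwrite('pics/'+f,cv2.resize(im,None,fx=k,fy=k,interpolation=cv2.INTER_CUBIC))
def ray(n,u,v):
    m=eyes.camera_model(n); P=np.array(m['pose']); f=192/np.tan(np.radians(m['vfov']/2))
    d=P[:3,:3]@np.array([(u-m['cx'])/f,-(v-m['cy'])/f,-1]); return P[:3,3],d
def at(n,u,v,z):
    o,d=ray(n,u,v); return o+d*(z-o[2])/d[2]
def proj(n,p):
    m=eyes.camera_model(n); P=np.array(m['pose']); f=192/np.tan(np.radians(m['vfov']/2))
    c=P[:3,:3].T@(np.array(p)-P[:3,3]); return m['cx']+f*c[0]/-c[2], m['cy']-f*c[1]/-c[2]
E
python3 - <<'E'
from h import *
np.set_printoptions(precision=3,suppress=True)
for n in('scene','top'):
    print(n,eyes.camera_model(n)); snap(n,n+'1.png',None,1.5)
s=env.observe(); print(s['tool_rot'],s['time_s'],s['ft_force'])
E
```

```text
pics
scene {'vfov': 56.611301834164564, 'cx': 251.07211309885724, 'cy': 200.1866002535161, 'pose': array([[ 0.126, -0.827,  0.548,  1.108],
       [ 0.992,  0.108, -0.065, -0.044],
       [-0.006,  0.552,  0.834,  0.974],
       [ 0.   ,  0.   ,  0.   ,  1.   ]])}
top {'vfov': 44.64141907797471, 'cx': 254.13174610838246, 'cy': 182.15286723184727, 'pose': array([[ 0.079,  0.974, -0.214,  0.227],
       [-0.997,  0.078, -0.016,  0.021],
       [ 0.001,  0.215,  0.977,  1.467],
       [ 0.   ,  0.   ,  0.   ,  1.   ]])}
[[-0.001  0.355  0.935]
 [-0.001  0.935 -0.355]
 [-1.    -0.001 -0.   ]] 0.1 [-0.909 -0.136  1.071]
```

View pics/scene1.png

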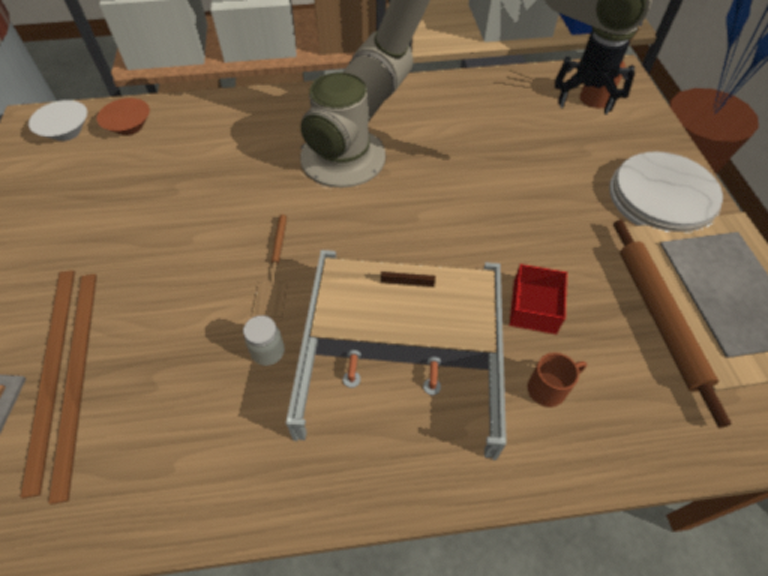

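View pics/top1.png

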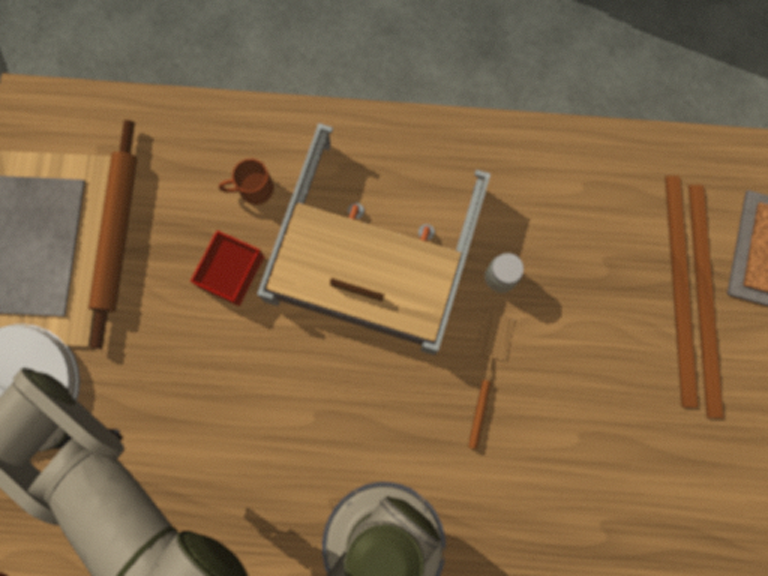

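The scene view shows the box with its cover near the robot and the cleat at about (407,279). The top view, at 1.5x, has the cleat at about (357,289) and the guide ends near (325,128), (266,295), (483,175) and (432,347). I'll enlarge the top view.

```bash
python3 - <<'E'
import cv2
im=cv2.imread('pics/raw_top1.png')[75:240,165:340]
cv2.imwrite('pics/c1.png',cv2.resize(im,None,fx=3.6,fy=3.6,interpolation=cv2.INTER_CUBIC))
E
```

```text
(no output)
```

View pics/c1.png

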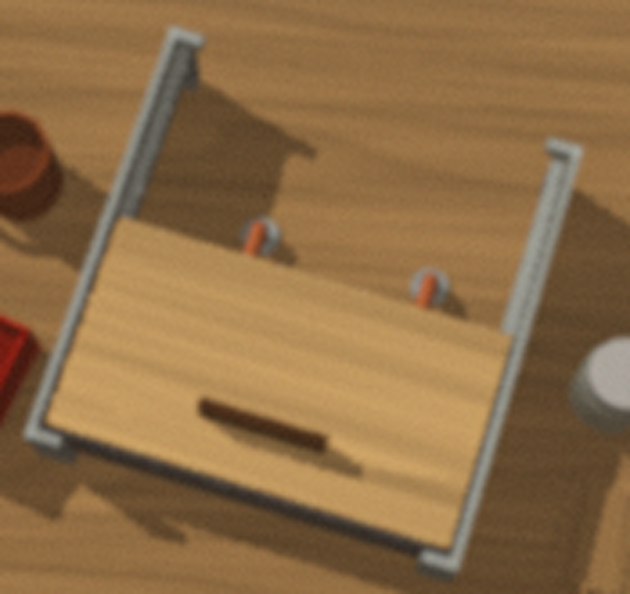

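The crop (3.6x, offset 165,75) shows the following:
- Guide outer corners at (170,30), (581,150), (457,574) and (26,439).
- Cover corners at (122,217), (510,333), (448,550) and (46,428).
- Cleat running from (199,405) to (326,443).

```bash
cat > fit.py <<'E'
from h import *
from scipy.optimize import least_squares
np.set_printoptions(precision=4,suppress=True)
c=lambda p:(165+(p[0]+.5)/3.6-.5,75+(p[1]+.5)/3.6-.5)
G=[((170,30),(.277,.188)),((581,150),(.277,-.188)),((457,574),(-.107,-.188)),((26,439),(-.107,.188))]
C=[((122,217),(.095,.177)),((510,333),(.095,-.177)),((448,550),(-.095,-.177)),((46,428),(-.095,.177))]
T=lambda t,p:np.array([t[0]+np.cos(t[2])*p[0]-np.sin(t[2])*p[1],t[1]+np.sin(t[2])*p[0]+np.cos(t[2])*p[1]])
def f(t):
    r=[]
    for u,p in G: r+=list(T(t,p)-at('top',*c(u),.091)[:2])
    for u,p in C: r+=list(T(t,(p[0]+t[3],p[1]))-at('top',*c(u),.087)[:2])
    return np.array(r)
s=least_squares(f,[.5,0,0,0]); t=s.x; print(t, np.degrees(t[2])); print(s.fun.reshape(-1,2)*1000)
print('cleat',T(t,(t[3]-.045,0)),'ends',at('top',*c((199,405)),.115),at('top',*c((326,443)),.115))
E
python3 fit.py
```

```text
[ 0.5269  0.0802 -0.2214  0.0058] -12.686747472912813
[[ 0.6687  0.7441]
 [ 0.6024 -1.2748]
 [-0.1317 -1.035 ]
 [-1.0994  1.7433]
 [-0.5524  4.087 ]
 [-2.2239 -3.6105]
 [ 0.1444 -2.5273]
 [ 2.592   1.8732]]
cleat [0.4887 0.0888] ends [0.5002 0.1426 0.115 ] [0.4769 0.0363 0.115 ]
```

```bash
python3 -m pendant '{"travel":[[18.6,-29.8,0],[18.6,-29.8,0],[18.6,-29.8,0],[18.6,-29.8,0],[18.6,-29.8,0],[18.6,-29.8,0],[18.6,-29.8,0],[18.6,-29.8,0],[18.6,-29.8,0],[18.6,-29.8,0],[18.6,-29.8,0],[18.6,-29.8,0],[18.6,-29.8,0],[18.6,-29.8,0],[0,0,-30],[0,0,-30],[0,0,-30],[0,0,-20],[0,0,0],[0,0,0]],"delta_rot":[[0,0,0.0101],[0,0,0.0101],[0,0,0.0101],[0,0,0.0101],[0,0,0.0101],[0,0,0.0101],[0,0,0.0101],[0,0,0.0101],[0,0,0.0101],[0,0,0.0101],[0,0,0.0101],[0,0,0.0101],[0,0,0.0101],[0,0,0.0101],[0,0,0],[0,0,0],[0,0,0],[0,0,0],[0,0,0],[0,0,0]]}' 0 40
```

```text
time_s: 1.77
position: [0.4554, 0.097, 0.1212]
tool_rot: [[-0.002, 0.22, 0.976], [0.0, 0.976, -0.22], [-1.0, -0.0, -0.002]]
ft_force: [0.0, 0.1, 0.1]
grip_width: 0.0001
```

Down to z = 0.096, then push along the box's x (0.9756, -0.2196) by about 15 mm to contact and a little more.

```bash
python3 -m pendant '{"travel":[[0,0,-13],[0,0,-12],[0,0,0],[10,-2.2,0],[10,-2.2,0],[10,-2.2,0],[10,-2.2,0],[0,0,0]],"delta_rot":[[0,0,0],[0,0,0],[0,0,0],[0,0,0],[0,0,0],[0,0,0],[0,0,0],[0,0,0]]}'
python3 - <<'E'
from h import *
snap('top','t2.png',(165,75,175,165),3.6)
E
```

```text
time_s: 2.43
position: [0.4984, 0.0876, 0.0975]
tool_rot: [[0.004, 0.22, 0.975], [-0.0, 0.975, -0.22], [-1.0, 0.001, 0.004]]
ft_force: [0.7, 0.3, -0.2]
grip_width: 0.0003
```

View pics/t2.png

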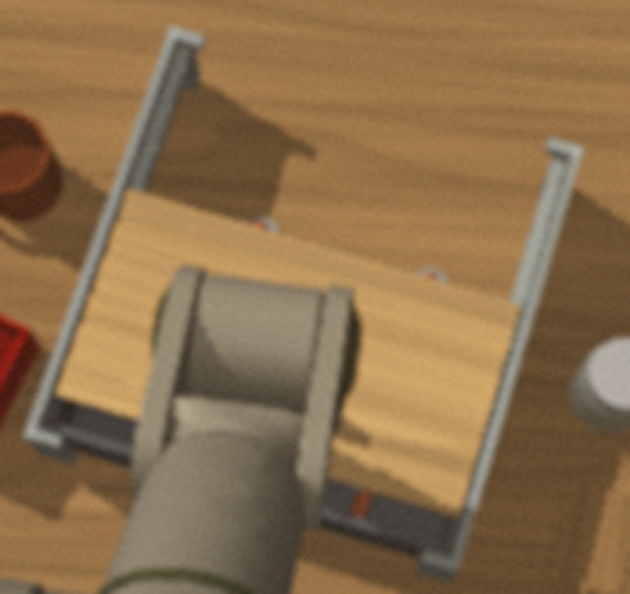

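The top view shows the cover sliding squarely. I'll continue towards the stop, about 139 mm further.

```bash
python3 -m pendant '{"travel":[[9.8,-2.2,0],[9.8,-2.2,0],[9.8,-2.2,0],[9.8,-2.2,0],[9.8,-2.2,0],[9.8,-2.2,0],[9.8,-2.2,0],[9.8,-2.2,0],[9.8,-2.2,0],[9.8,-2.2,0],[9.8,-2.2,0],[4.9,-1.1,0],[4.9,-1.1,0],[2.9,-0.7,0],[2.9,-0.7,0],[2.9,-0.7,0],[0,0,0]],"delta_rot":[[0,0,0],[0,0,0],[0,0,0],[0,0,0],[0,0,0],[0,0,0],[0,0,0],[0,0,0],[0,0,0],[0,0,0],[0,0,0],[0,0,0],[0,0,0],[0,0,0],[0,0,0],[0,0,0],[0,0,0]]}'; python3 -m pendant '{"travel":[[2,-0.4,0],[2,-0.4,0],[2,-0.4,0],[0,0,0]],"delta_rot":[[0,0,0],[0,0,0],[0,0,0],[0,0,0]]}'
```

```text
time_s: 3.9
position: [0.6214, 0.0595, 0.0968]
tool_rot: [[-0.001, 0.22, 0.976], [-0.0, 0.976, -0.22], [-1.0, -0.001, -0.001]]
ft_force: [-4.6, -0.3, 2.6]
grip_width: 0.0005
time_s: 4.23
position: [0.6271, 0.0582, 0.0968]
tool_rot: [[-0.002, 0.22, 0.976], [-0.001, 0.976, -0.22], [-1.0, -0.001, -0.002]]
ft_force: [-5.9, -2.7, 3.4]
grip_width: 0.0005
```

```bash
python3 -m pendant '{"travel":[[2,-0.4,0],[2,-0.4,0],[2,-0.4,0],[0,0,0]],"delta_rot":[[0,0,0],[0,0,0],[0,0,0],[0,0,0]]}';python3 -m pendant '{"travel":[[1,-0.2,0],[1,-0.2,0],[1,-0.2,0],[0,0,0]],"delta_rot":[[0,0,0],[0,0,0],[0,0,0],[0,0,0]]}'
```

```text
time_s: 4.57
position: [0.633, 0.057, 0.0968]
tool_rot: [[-0.002, 0.22, 0.976], [-0.001, 0.976, -0.22], [-1.0, -0.001, -0.002]]
ft_force: [-6.8, -2.5, 3.6]
grip_width: -0.0
time_s: 4.9
position: [0.6344, 0.0575, 0.0968]
tool_rot: [[-0.006, 0.219, 0.976], [0.001, 0.976, -0.219], [-1.0, -0.0, -0.006]]
ft_force: [-13.1, 2.8, 7.4]
grip_width: 0.0003
```

The force is rising and TCP box x is 110 mm, as predicted for the stop. I'll make one firm nudge, back off, rise and look.

```bash
python3 -m pendant '{"travel":[[1.5,-0.3,0],[1.5,-0.3,0],[0,0,0]],"delta_rot":[[0,0,0],[0,0,0],[0,0,0]]}'; python3 -m pendant '{"travel":[[-10,2.2,0],[-20,4.4,0],[0,0,20],[0,0,30],[0,0,30],[-30,0,20],[-40,0,0],[-40,0,0],[-40,0,0],[-40,0,0],[-40,0,0],[-30,0,0],[0,0,0]],"delta_rot":[[0,0,0],[0,0,0],[0,0,0],[0,0,0],[0,0,0],[0,0,0],[0,0,0],[0,0,0],[0,0,0],[0,0,0],[0,0,0],[0,0,0],[0,0,0]]}'
python3 - <<'E'
from h import *
snap('top','t3.png',(165,75,175,165),3.6)
snap('scene','s3.png',(180,155,180,150),4)
E
```

```text
time_s: 5.15
position: [0.6354, 0.0579, 0.0969]
tool_rot: [[-0.011, 0.218, 0.976], [0.003, 0.976, -0.218], [-1.0, 0.0, -0.011]]
ft_force: [-22.5, 6.0, 13.4]
grip_width: 0.0002
time_s: 6.23
position: [0.345, 0.0634, 0.1966]
tool_rot: [[-0.001, 0.219, 0.976], [0.0, 0.976, -0.219], [-1.0, -0.0, -0.001]]
ft_force: [0.4, 0.1, 0.1]
grip_width: 0.0003
```

View pics/t3.png

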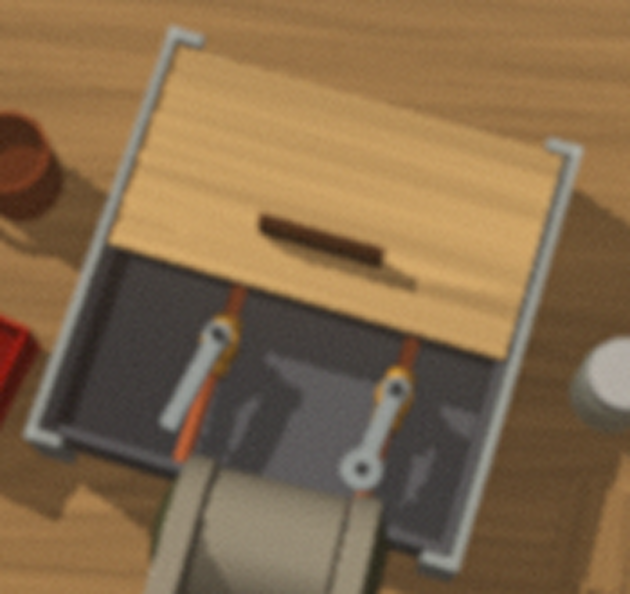

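View pics/s3.png

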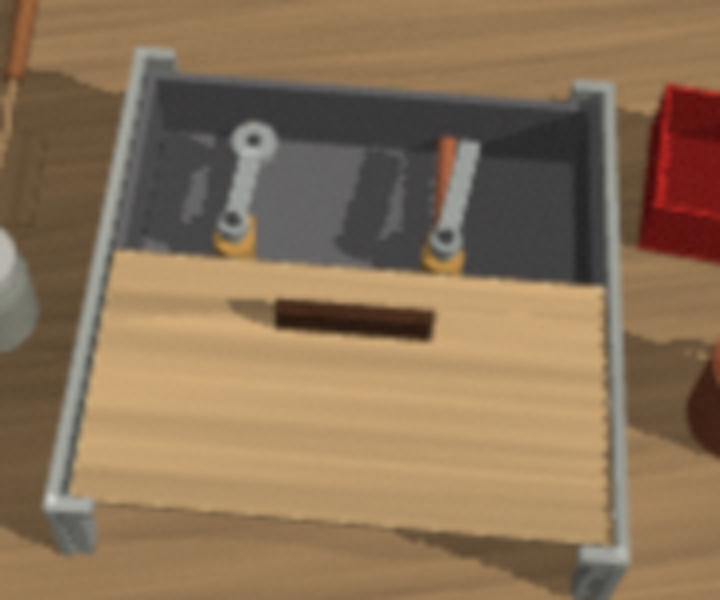

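The cover is against the far stop in the picture. The marked handle is the right one, with its pivot at (397,387) and disc at (361,469); the plain handle is on the left, from (218,333) to (168,425).

```bash
cat > g.py <<'E'
from fit import *
inv=lambda w:np.array([[np.cos(t[2]),np.sin(t[2])],[-np.sin(t[2]),np.cos(t[2])]])@(w[:2]-t[:2])
if __name__=='__main__':
    for u in [(175,50),(565,157),(505,358),(108,243)]: print('cover',inv(at('top',*c(u),.087)))
    pv=inv(at('top',*c((397,387)),.064)); tp=inv(at('top',*c((361,469)),.064))
    pp=inv(at('top',*c((218,333)),.064)); pt=inv(at('top',*c((168,425)),.064))
    for a,b in((pv,tp),(pp,pt)):
        d=b-a; print(a,b,np.hypot(*d),np.arctan2(d[1],-d[0]))
    th0=np.arctan2(tp[1]-pv[1],-(tp[0]-pv[0])); P=np.array([.03,-.095]); r=.045
    print('start clear',)
    for th,off in [(th0,.019+.022),*((a,.019) for a in np.linspace(th0,1.571,9)),(1.571,.013)]:
        h=np.array([-np.cos(th),np.sin(th)]); d=np.array([np.sin(th),np.cos(th)])
        b=P+r*h-d*off; print(round(th,2),b,T(t,b)*1000)
E
python3 g.py
```

```text
[ 0.5269  0.0802 -0.2214  0.0058] -12.686747472912813
[[ 0.6687  0.7441]
 [ 0.6024 -1.2748]
 [-0.1317 -1.035 ]
 [-1.0994  1.7433]
 [-0.5524  4.087 ]
 [-2.2239 -3.6105]
 [ 0.1444 -2.5273]
 [ 2.592   1.8732]]
cleat [0.4887 0.0888] ends [0.5002 0.1426 0.115 ] [0.4769 0.0363 0.115 ]
cover [0.2615 0.1779]
cover [ 0.2675 -0.1755]
cover [ 0.0801 -0.1749]
cover [0.0767 0.1771]
[ 0.0343 -0.0947] [-0.0426 -0.086 ] 0.07740369330114172 0.11245259995859448
[0.0342 0.0659] [-0.055   0.0815] 0.09055815915247804 0.17388137014942134
start clear
0.11 [-0.0193 -0.1307] [479.3885 -43.0643]
0.11 [-0.0168 -0.1088] [486.5981 -22.2792]
0.29 [-0.0186 -0.1001] [486.825  -13.3888]
0.48 [-0.0187 -0.0912] [488.6602  -4.6869]
0.66 [-0.0172 -0.0824] [492.0426   3.5381]
0.84 [-0.0141 -0.0741] [496.8603  11.0135]
1.02 [-0.0096 -0.0664] [502.9534  17.4915]
1.21 [-0.0038 -0.0597] [510.1201  22.7574]
1.39 [ 0.0032 -0.0542] [518.1228  26.6366]
1.57 [ 0.011 -0.05 ] [526.6962  29.0006]
1.57 [ 0.017 -0.05 ] [532.5494  27.6816]
```

The cover is at about x = 171.5 mm (stop at 172), and the marked handle is at about 0.11 rad. Now to the free side of the handle and down.

```bash
python3 -m pendant '{"travel":[[22.4,-17.7,0],[22.4,-17.7,0],[22.4,-17.7,0],[22.4,-17.7,0],[22.4,-17.8,0],[22.4,-17.8,0],[0,0,-30],[0,0,-30],[0,0,-30],[0,0,-20],[0,0,-10],[0,0,0]],"delta_rot":[[0,0,0],[0,0,0],[0,0,0],[0,0,0],[0,0,0],[0,0,0],[0,0,0],[0,0,0],[0,0,0],[0,0,0],[0,0,0],[0,0,0]]}';  python3 -m pendant '{"travel":[[0,0,-10],[0,0,-10],[0,0,-9],[0,0,0]],"delta_rot":[[0,0,0],[0,0,0],[0,0,0],[0,0,0]]}'
```

```text
time_s: 7.33
position: [0.4845, -0.0438, 0.074]
tool_rot: [[-0.003, 0.22, 0.976], [0.001, 0.976, -0.22], [-1.0, 0.0, -0.004]]
ft_force: [0.3, 0.1, 0.7]
grip_width: -0.0002
time_s: 7.67
position: [0.4846, -0.0438, 0.0464]
tool_rot: [[-0.001, 0.22, 0.976], [0.0, 0.976, -0.22], [-1.0, 0.0, -0.001]]
ft_force: [-0.4, 0.2, -0.3]
grip_width: -0.0002
```

```bash
python3 -m pendant '{"travel":[[1,7,0],[1,7,0],[0.4,8,0],[0,4.2,0],[0,4.2,0],[0.8,4.4,0],[0.9,4.3,0],[1.6,4.1,0],[1.7,4.1,0],[2.5,3.8,0],[2.5,3.7,0],[3,3.3,0],[3,3.2,0],[3.5,2.7,0],[3.5,2.6,0],[4,2,0],[4,1.8,0],[0,0,0]],"delta_rot":[[0,0,0],[0,0,0],[0,0,0],[0,0,0],[0,0,0],[0,0,0],[0,0,0],[0,0,0],[0,0,0],[0,0,0],[0,0,0],[0,0,0],[0,0,0],[0,0,0],[0,0,0],[0,0,0],[0,0,0],[0,0,0]]}'; python3 -m pendant '{"travel":[[4,1.2,0],[3,0,0],[0,0,0]],"delta_rot":[[0,0,0],[0,0,0],[0,0,0]]}'
```

```text
time_s: 9.17
position: [0.5183, 0.0272, 0.0472]
tool_rot: [[0.0, 0.219, 0.976], [0.001, 0.976, -0.219], [-1.0, 0.001, 0.0]]
ft_force: [-0.8, -0.3, -0.4]
grip_width: 0.0002
time_s: 9.42
position: [0.5251, 0.0282, 0.0472]
tool_rot: [[0.0, 0.22, 0.976], [0.001, 0.976, -0.22], [-1.0, 0.001, 0.0]]
ft_force: [-1.4, 0.3, -1.6]
grip_width: -0.0003
```

```bash
python3 -m pendant '{"travel":[[2,-0.4,0],[2,-0.4,0],[0,0,0]],"delta_rot":[[0,0,0],[0,0,0],[0,0,0]]}'
python3 -m pendant '{"travel":[[1.5,-0.3,0],[1.5,-0.3,0],[0,0,0]],"delta_rot":[[0,0,0],[0,0,0],[0,0,0]]}'
python3 - <<'E'
from h import *
snap('scene','s4.png',(180,155,180,150),4)
E
```

```text
time_s: 9.67
position: [0.5282, 0.0278, 0.0472]
tool_rot: [[-0.002, 0.22, 0.976], [0.001, 0.976, -0.22], [-1.0, 0.001, -0.002]]
ft_force: [-4.4, 4.3, 0.5]
grip_width: 0.0003
time_s: 9.92
position: [0.5283, 0.0278, 0.0471]
tool_rot: [[-0.008, 0.219, 0.976], [0.002, 0.976, -0.219], [-1.0, 0.001, -0.009]]
ft_force: [-16.5, 5.2, 10.4]
grip_width: -0.0002
```

View pics/s4.png

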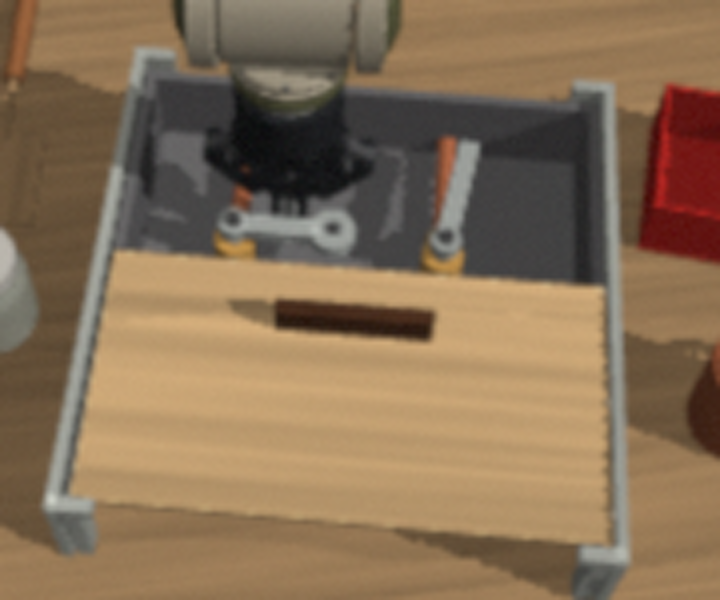

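The picture shows the handle across the pipe, from its pivot at (234,220) to the disc at (333,230), roughly parallel to the cover's edge. Force rises with no further motion, so it is at its stop. I'll back off, rise and do a last check.

```bash
python3 -m pendant '{"travel":[[-8,1.8,0],[-12,2.6,0],[0,0,20],[0,0,30],[0,0,35],[0,0,35],[-30,0,10],[-40,0,0],[-40,0,0],[-40,0,0],[-30,0,0],[0,0,0]],"delta_rot":[[0,0,0],[0,0,0],[0,0,0],[0,0,0],[0,0,0],[0,0,0],[0,0,0],[0,0,0],[0,0,0],[0,0,0],[0,0,0],[0,0,0]]}'
python3 - <<'E'
from h import *
snap('top','t5.png',(165,75,175,165),3.6)
E
```

```text
time_s: 10.97
position: [0.3274, 0.0316, 0.1774]
tool_rot: [[0.0, 0.22, 0.976], [-0.0, 0.976, -0.22], [-1.0, -0.0, 0.0]]
ft_force: [0.1, 0.8, 0.2]
grip_width: -0.0001
```

View pics/t5.png

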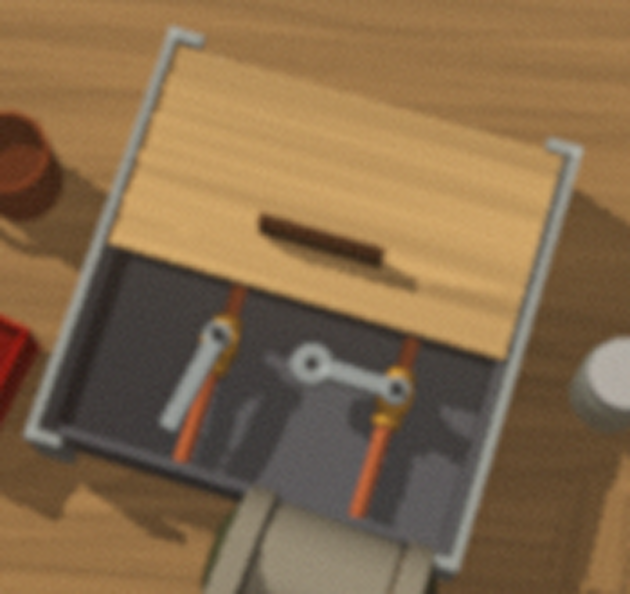

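The disc is at (311,362) and the pivot at (397,387), parallel to the cover's near edge. The plain handle (218,333)–(168,425), cover, jar, tub and mug are unchanged. I'll hand in.

```bash
python3 - <<'E' | tail -3
from g import *
d=inv(at('top',*c((311,362)),.064))-inv(at('top',*c((397,387)),.064)); print(np.hypot(*d),np.arctan2(d[1],-d[0]))
print(close_job())
E
```

```text
0.07661325865851373 1.5599691575658183
the job is handed in; nothing more can be done
None
```

I slid the cover back to its far stop by pushing the cleat, then pushed the marked handle (the right-hand one) clockwise until it was shut, and handed the job in at about 11 s.

- **Cover:** it measured about 171.5 mm in the top camera, against 172 mm at the stop. The last nudge raised the push to about 22 N with almost no movement.
- **Marked handle:** it measured 1.56 rad against 1.571 fully shut, which is within reading error. In the last push the force rose to about 16 N without the fingertips moving.
- **Left alone:** in the last top picture the plain handle and the parts of the jar, tub and mug in view look unmoved. The spatula was outside that picture, so I did not check it at the end.
- **Robot:** it ended clear of everything, with about 1 N on the wrist.

No check failed. One move ended about 5 mm off where I planned, still clear of the handle, so I worked on from the measured position.

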